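# Sort the kiln unloading into its trays

### The job

Sort the loose pieces from the kiln into the wooden trays: each of the two cups, the two kiln posts and the lid goes into the empty near bay of the tray whose far bay already holds a fixed sample of its kind. Set each piece down gently, never dropping it, so that it stands upright and flat on the tray floor as it stood on the table, and leave the glaze jar and the slip bottle standing where they are.

Things in the scene. Friction and masses are not known exactly. Their poses are not given: they have to be found in the camera images.
- cup_a: Handleless biscuit-fired clay tea cup, pinkish buff, standing mouth up. 50 mm high; outside diameter 52 mm at the rim, 50 mm at 10 mm height, 42 mm at the foot; wall 4 mm. About 90 g. Origin: centre of the underside, z up.
- cup_b: Handleless biscuit-fired clay tea cup, pinkish buff, standing mouth up. 50 mm high; outside diameter 52 mm at the rim, 50 mm at 10 mm height, 42 mm at the foot; wall 4 mm. About 90 g. Origin: centre of the underside, z up. Same as the other cup.
- post_a: Kiln post: plain upright cylinder of sandy fireclay with a dark hole mark in its top, 34 mm diameter, 70 mm high, standing on end. About 130 g. Origin: centre of the underside, z up.
- post_b: Kiln post: plain upright cylinder of sandy fireclay with a dark hole mark in its top, 34 mm diameter, 70 mm high, standing on end. About 130 g. Origin: centre of the underside, z up. Same as the other post.
- lid: Biscuit-fired clay jar lid, pinkish buff, lying flat with its knob up: a disc of 56 mm diameter, 10 mm thick, with a round knob of 16 mm diameter on its centre from 10 to 32 mm height, to be gripped by the knob. About 70 g. Origin: centre of the underside, z up.
- cup_tray: Fixed light-wood tray (one of 3 alike), 170 x 155 mm outside, walls 22 high, 5 thick, floor 5 thick. A cross wall parts the empty near bay, 90 (x) x 145 (y) inside, for the pieces, from a far bay with a fixed sample cup at x = +82 mm. Origin: under the empty bay's centre, at table height; x away from the robot (within 6 deg), y left, z up. Two pieces fit at y = -36 and +36 mm.
- post_tray: Fixed light-wood tray (one of 3 alike), 170 x 155 mm outside, walls 22 high, 5 thick, floor 5 thick. A cross wall parts the empty near bay, 90 (x) x 145 (y) inside, for the pieces, from a far bay with a fixed sample kiln post at x = +82 mm. Origin: under the empty bay's centre, at table height; x away from the robot (within 6 deg), y left, z up. Two pieces fit at y = -36 and +36 mm.
- lid_tray: Fixed light-wood tray (one of 3 alike), 170 x 155 mm outside, walls 22 high, 5 thick, floor 5 thick. A cross wall parts the empty near bay, 90 (x) x 145 (y) inside, for the pieces, from a far bay with a fixed sample lid (disc with knob) at x = +82 mm. Origin: under the empty bay's centre, at table height; x away from the robot (within 6 deg), y left, z up. Two pieces fit at y = -36 and +36 mm.
- glaze_jar: Bystander, not to be disturbed: closed glass glaze jar, 48 mm diameter, 65 mm high, standing among the pieces. Origin: centre of the underside, z up.
- slip_bottle: Bystander, not to be disturbed: white plastic squeeze bottle with a narrow nozzle, 44 mm diameter, 95 mm high, standing among the pieces. Origin: centre of the underside, z up. Loose pieces, jar and bottle start at least 85 mm apart, centre to centre; other things near them are flat, under 10 mm high.
Mind the look-alikes: they are no part of the job. Leave any blue look-alike of the post_b alone.

How it is judged:
At the end, for the whole second after the job is handed in: Every cup, post and lid is in the empty bay of the tray with its sample (centre within 35 mm in the tray's x and 65 mm in its y of the bay's centre), on the floor (underside less than 11 mm above the table), upright within 0.15 rad and at rest (x of cup_a in the frame of cup_tray between -0.035 and 0.035 m and y of cup_a in the frame of cup_tray between -0.065 and 0.065 m and z of cup_a in the frame of cup_tray between 0 and 0.011 m and angle between each of cup_a, cup_b, post_a, post_b, lid's own z axis and vertical below 0.15 rad and linear speed of each of cup_a, cup_b, post_a, post_b, lid below 0.02 m/s and angular speed of each of cup_a, cup_b, post_a, post_b, lid below 0.3 rad/s and x of cup_b in the frame of cup_tray between -0.035 and 0.035 m and y of cup_b in the frame of cup_tray between -0.065 and 0.065 m and z of cup_b in the frame of cup_tray between 0 and 0.011 m and x of post_a in the frame of post_tray between -0.035 and 0.035 m and y of post_a in the frame of post_tray between -0.065 and 0.065 m and z of post_a in the frame of post_tray between 0 and 0.011 m and x of post_b in the frame of post_tray between -0.035 and 0.035 m and y of post_b in the frame of post_tray between -0.065 and 0.065 m and z of post_b in the frame of post_tray between 0 and 0.011 m and x of lid in the frame of lid_tray between -0.035 and 0.035 m and y of lid in the frame of lid_tray between -0.065 and 0.065 m and z of lid in the frame of lid_tray between 0 and 0.011 m); the robot touches nothing.
It fails at once if the glaze jar or the slip bottle is pushed more than 30 mm from its place or knocked over (distance of any of glaze_jar, slip_bottle from where it was at the start of the episode above 0.03 m or angle between any of glaze_jar, slip_bottle's own z axis and vertical above 0.5 rad).
It fails at once if a cup, post or lid is dropped or thrown (it moves faster than 0.7 m/s with its underside less than 35 mm above the table) ((linear speed of cup_a above 0.7 m/s and height (world z) of cup_a below 0.035 m) or (linear speed of cup_b above 0.7 m/s and height (world z) of cup_b below 0.035 m) or (linear speed of post_a above 0.7 m/s and height (world z) of post_a below 0.035 m) or (linear speed of post_b above 0.7 m/s and height (world z) of post_b below 0.035 m) or (linear speed of lid above 0.7 m/s and height (world z) of lid below 0.035 m)).
It also fails if it takes over 106 s, if anything falls off the work surface, if the arm or the gripper's body presses on something with over 40 N, if the wrist force passes 120 N, or if a joint passes its speed limit or range.

### The arm

A 6-joint arm with a two-finger parallel gripper is mounted at the origin on the work surface. World frame = base frame: x ahead of the robot, y to its left, z up, the work surface at z = 0. Lengths are in m, angles in rad, forces in N, time in s.
With the tool pointing down it reaches from about 0.425 to 1.125 m from the base axis. Payload 14.9 kg.
Tool frame: the origin (TCP) lies midway between the tips of the shut fingers; the grasp point (between the pads) lies 19 mm behind it; z points along the fingers, y is the line along which they close (so a half turn about z gives the same grasp; the last joint's range is limited). The gripper opens to 91 mm and grips with 3 to 60 N. Pads are 32 mm wide; open, the fingers measure 118 mm over their backs; the gripper's body (76 mm by 178 mm) begins 60 mm behind the grasp point.
Start: joints at [-1.278, 0.379, 1.734, -0, 1.028, -0.033], TCP at [0.224, -0.663, 0.214] pointing down, gripper open.
Joint ranges: [-2.77, 2.77], [-0.74, 2.19], [0, 2.66], [-1.06, 4.2], [0.31, 2.87], [-3.08, 3.08]. Speed limits (rad/s): [1.89, 1.89, 2.39, 3.14, 3.14, 3.14].

### API

Orientations are given as [roll, pitch, yaw] about the fixed x, y, z axes, in that order (R = Rz(yaw) Ry(pitch) Rx(roll)).
In Python, from workcell import r gives the robot as it stands.
- The arm moves only by the tool apply_moves, never from a script. Its argument "increments" is a list of rows, each a list of 3 entries, a list of its own where there are three numbers: the shift along the tool's x, y, z in mm, then the turn, a rotation vector about the tool's x, y, z in degrees, then the finger opening in mm, from 0 to 91.2. A call has 1 to 20 rows; each row shifts and turns the commanded pose from where the row before left it, along the tool's axes as they then stand; what a row does not reach is not made up. A row lasts 1/10 s, in which the tool goes at most 50 mm and 8.59 degrees, less where a joint would pass 70% of its speed; a pose out of reach is approached as far as the arm can. A call with a gripper value outside its range is refused whole. The fingers move at their own pace and stop on an object; the grip force is fixed at half the most. Time passes only in rows, so rows that do not move let the fingers close. It gives the time, the measured TCP pose, the force, the opening and the grip force at its end, in the units of the state.
- r.observe(): the state, without advancing time (a new reading comes with each control period).
- r.snapshot(name): name is "side" or "top" or "wrist"; returns the picture (480x640x3 uint8, blue, green, red); there is no depth.
- r.calibration(name): a dict with "camera_matrix" (3x3 intrinsics, pixels), "distortion" ([k1, k2, p1, p2, k3] as OpenCV has them; the pictures are not rectified), "R" (3x3) and "t" (3): a world point X has camera coordinates R X + t. Camera axes: x right, y down, z forward; pixel columns grow to the right and rows downward; lengths in m; the calibration is good to about 2 mm. A picture is of the moment at which its call begins: read the wrist's pose just before it. calibration takes no time and is no camera call; for the wrist camera it gives the pose at the moment of the call.
- r.sign_off(): hands the job in; it is judged then, once.
The state is a dict: "time": time; "q": joint angles; "qvel": joint speeds; "effort": joint torques, N m; "position": TCP position; "tool_rot": TCP orientation; "force": force on the tool from outside, world axes, zero at the start; "moment": the same for the moment, N m; "grip_width": finger opening in m; "gripper_force": force on a finger pad.
Only numpy, scipy, OpenCV 4.12 (cv2) and the standard library are available. Lean on these libraries where they do the work, as an engineer would, in place of code of your own. Each camera call takes 0.05 s, during which the arm holds its last target. There are 200 camera calls.

## Working session

There is one attempt and no reset: what is moved stays moved. The work goes in short steps, Python scripts to look and compute and a tool call to move; the robot and the scene stay as the last step left them, time stands still between calls to the robot, and variables do not carry over. Pictures are saved under pics/ and viewed, at most 14 in all, crops included, and the job is handed in when it is done.

Besides the shell and the picture viewer there is one more tool, called after "Request:" as a command line: name --argument value ..., lists and objects as JSON in quotes. apply_moves: Moves the arm, as the interface text tells. Its arguments: {"type":"object","properties":{"increments":{"type":"array","items":{"type":"array"}}},"required":["increments"]}

```bash
mkdir -p pics; ls; python3 - <<'E'
from workcell import r
import cv2
for n in ("top","side"):
    cv2.imwrite(f"pics/{n}0.png",r.snapshot(n))
    c=r.calibration(n);print(n,c)
print(r.observe())
E
```

```text
pics
top {'camera_matrix': array([[437.82975427,   0.        , 315.23387586],
       [  0.        , 437.82975427, 233.1825565 ],
       [  0.        ,   0.        ,   1.        ]]), 'distortion': array([-0.02824036,  0.        ,  0.        ,  0.        ,  0.        ]), 'R': array([[ 0.01205144, -0.99948957,  0.02958641],
       [-0.98009095, -0.01767157, -0.19776107],
       [ 0.19818297, -0.02661407, -0.97980366]]), 't': array([-0.02383096,  0.5112847 ,  0.69865334])}
side {'camera_matrix': array([[508.27249522,   0.        , 316.71502222],
       [  0.        , 508.27249522, 242.30319979],
       [  0.        ,   0.        ,   1.        ]]), 'distortion': array([-0.03584704,  0.        ,  0.        ,  0.        ,  0.        ]), 'R': array([[-0.98838992, -0.15168814,  0.0087215 ],
       [-0.11866769,  0.7348358 , -0.66778315],
       [ 0.09488592, -0.6610651 , -0.74430478]]), 't': array([0.52365986, 0.09228409, 1.08250715])}
{'time': 0.1, 'q': array([-1.27832251e+00,  3.79345278e-01,  1.73472963e+00,  1.94541283e-05,
        1.02848723e+00, -3.33109266e-02]), 'qvel': array([ 1.56249166e-03, -7.66057091e-04, -1.16181429e-03, -4.38983101e-05,
        6.05194601e-05, -5.99842650e-04]), 'effort': array([ 2.02419011e-03, -7.65031600e+01, -4.35290945e+01,  6.52961782e-02,
        3.98309680e-02, -1.79800452e-05]), 'position': array([ 0.22392547, -0.6628414 ,  0.21335783]), 'tool_rot': array([-3.14062426e+00, -4.89324398e-05,  3.25774674e-01]), 'force': array([ 0.5272187 , -0.19708786, -0.02213708]), 'moment': array([ 0.04091426, -0.05252271,  0.00315236]), 'gripper_force': 0.0, 'grip_width': 0.0910591158105499}
```

View pics/top0.png

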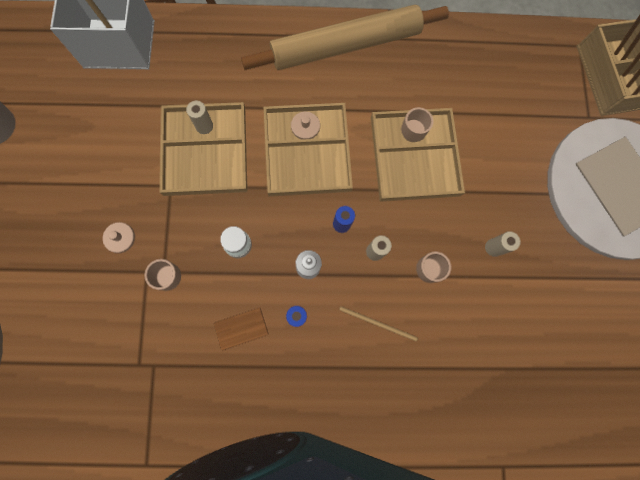

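View pics/side0.png

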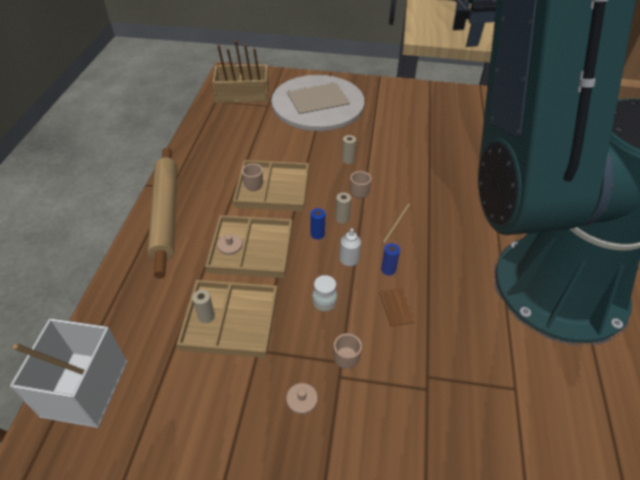

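The top view shows the post tray on the left (far bay, post at 197,108), the lid tray in the middle (305,124) and the cup tray on the right (417,123). The loose pieces are the lid (118,237), cups at (162,275) and (434,267), and posts with tops at (381,244) and (511,241). The jar is at (234,240), the bottle at (309,262), and the blue look-alikes at (344,217) and (297,316). I'll enlarge the top view to get better pixel positions.

```bash
cat > h.py <<'E'
import cv2, numpy as np
from workcell import r
def ray(n,uv,z,c=None):
    c=c or r.calibration(n)
    p=cv2.undistortPoints(np.array([[uv]],float),c["camera_matrix"],c["distortion"])[0,0]
    R,t=c["R"],c["t"]; o=-R.T@t; d=R.T@np.array([p[0],p[1],1])
    return o+d*(z-o[2])/d[2]
E
python3 - <<'E'
import cv2
im=cv2.imread("pics/top0.png")
cv2.imwrite("pics/c1.png",cv2.resize(im[200:300,90:290],None,fx=4,fy=4,interpolation=cv2.INTER_CUBIC))
cv2.imwrite("pics/c2.png",cv2.resize(im[200:300,330:530],None,fx=4,fy=4,interpolation=cv2.INTER_CUBIC))
E
```

```text
(no output)
```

View pics/c1.png

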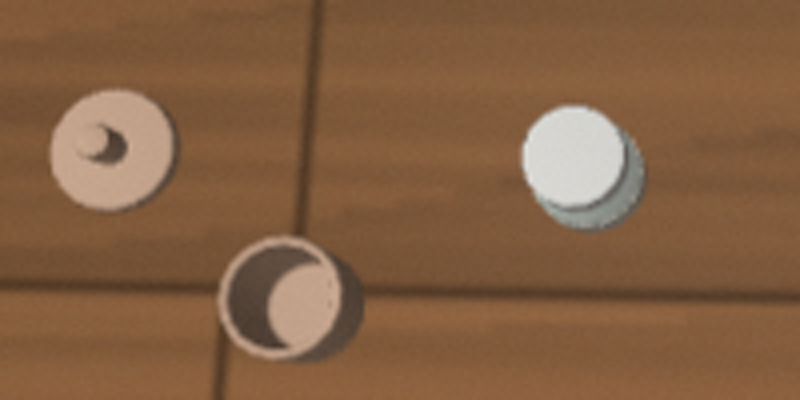

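View pics/c2.png

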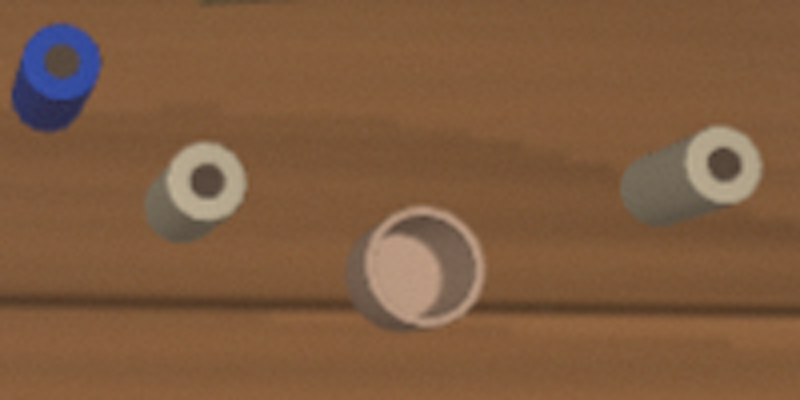

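The lid disc centre is at (118,237), the left cup rim at (160,274.5) and the jar top at (233.5,239). On the right, the near post top is at (381,245), the cup rim at (436,266.5), the far post top at (510.6,241) and the blue post at (345,215).

```bash
python3 - <<'E'
from h import *
np.set_printoptions(precision=4,suppress=True)
for n,uv,z in [("lid",(117.7,236.9),.01),("cupL",(159.9,274.4),.05),("jar",(233.4,238.9),.065),("bottle",(309,261),.095),("postN",(381.1,244.9),.07),("cupR",(435.9,266.4),.05),("postF",(510.6,240.9),.07),("blue",(345.1,214.7),.07),("blue2",(297,316),.07)]:
    print(n,ray("top",uv,z)[:2])
for n,uv,z in [("lid",(302,398),.01),("cupR",(361,179),.05),("postN",(344,198),.07),("postF",(349.5,139.5),.07),("cupL",(348,343),.05)]:
    print("side",n,ray("side",uv,z)[:2])
for n,a in [("post",[(161,193),(246,191),(162,104),(244,103)]),("lid",[(267,193),(351,190),(264,105),(345,104)]),("cup",[(381,198),(464,195),(373,111),(453,109)])]:
    p=np.array([ray("top",x,.022)[:2] for x in a]); nr=p[:2].mean(0); fr=p[2:].mean(0); d=fr-nr; y=np.arctan2(d[1],d[0]); u=d/np.linalg.norm(d); v=np.array([-u[1],u[0]])
    o=(nr+fr)/2-.035*u
    print(n,"len",np.linalg.norm(d),"yaw deg",np.degrees(y),"o",o,"+36",o+.036*v,"-36",o-.036*v)
E
```

```text
lid [0.5068 0.3369]
cupL [0.4368 0.2429]
jar [0.4966 0.1208]
bottle [ 0.4575 -0.0056]
postN [ 0.4899 -0.1259]
cupR [ 0.4577 -0.2231]
postF [ 0.5005 -0.3473]
blue [ 0.5406 -0.0657]
blue2 [0.3714 0.012 ]
side lid [0.504  0.3405]
side cupR [ 0.4547 -0.2155]
side postN [ 0.4861 -0.1207]
side postF [ 0.4976 -0.3408]
side cupL [0.4355 0.2406]
post len 0.17422728190331135 yaw deg 4.03699243285218 o [0.6418 0.1894] +36 [0.6392 0.2253] -36 [0.6443 0.1535]
lid len 0.17210278700775317 yaw deg 3.717835240705043 o [ 0.6455 -0.0017] +36 [0.6432 0.0343] -36 [ 0.6479 -0.0376]
cup len 0.1718195345017854 yaw deg 3.876790656582807 o [ 0.6404 -0.2094] +36 [ 0.6379 -0.1735] -36 [ 0.6428 -0.2454]
```

Request:
apply_moves --increments '[[[0, 0, 0], [0, 0, -8], 91], [[0, 0, 0], [0, 0, -8], 91], [[0, 0, 0], [0, 0, -8], 91], [[0, 0, 0], [0, 0, -8], 91], [[0, 0, 0], [0, 0, -8], 91], [[0, 0, 0], [0, 0, -8], 91], [[0, 0, 0], [0, 0, -8], 91], [[0, 0, 0], [0, 0, -8], 91], [[0, 0, 0], [0, 0, -7.3], 91], [[32, 27.5, 5], [0, 0, 0], 91], [[32, 27.5, 5], [0, 0, 0], 91], [[32, 27.5, 5], [0, 0, 0], 91], [[32, 27.5, 5], [0, 0, 0], 91], [[32, 27.5, 5], [0, 0, 0], 91], [[32, 27.5, 5], [0, 0, 0], 91], [[32, 27.5, 5], [0, 0, 0], 91], [[32, 27.5, 5], [0, 0, 0], 91], [[32, 27.5, 5], [0, 0, 0], 91], [[32, 27.5, 5], [0, 0, 0], 91], [[0, 0, 0], [0, 0, 0], 91]]'

```text
time: 2.1
position: [0.5011, -0.34, 0.1631]
tool_rot: [-3.141, -0.001, 1.574]
force: [-0.4, 0.5, 0.5]
grip_width: 0.091
gripper_force: 0.0
```

```bash
python3 - <<'E'
from h import *
o=r.observe();print(o["position"],o["tool_rot"],o["time"])
c=r.calibration("wrist");im=r.snapshot("wrist");cv2.imwrite("pics/w1.png",im);print(c)
p,_=cv2.projectPoints(np.array([[.499,-.344,.07],[.456,-.219,.05]]),cv2.Rodrigues(c["R"])[0],c["t"],c["camera_matrix"],c["distortion"]);print(p)
E
```

```text
[ 0.50110867 -0.33999111  0.16309848] [-3.14090571e+00 -1.09685133e-03  1.57353588e+00] 2.1
{'camera_matrix': array([[350.28073743,   0.        , 323.75440932],
       [  0.        , 350.28073743, 237.82992337],
       [  0.        ,   0.        ,   1.        ]]), 'distortion': array([-0.05684041,  0.        ,  0.        ,  0.        ,  0.        ]), 'R': array([[ 9.99996250e-01,  2.71226931e-03, -3.80138826e-04],
       [ 2.70802172e-03, -9.58452305e-01,  2.85239979e-01],
       [ 4.09302707e-04, -2.85239939e-01, -9.58456055e-01]]), 't': array([-0.50058035, -0.34391088,  0.24468023])}
[[[320.52760569 246.86195884]]

 [[263.55728062  79.97768142]]]
```

View pics/w1.png

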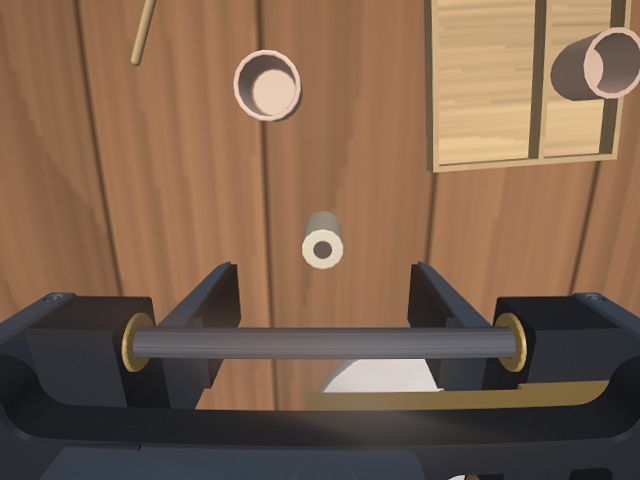

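The wrist view shows the far post top at (322,249), almost where predicted, so it is at about (0.500, -0.345). The right cup rim at (267,86) gives about (0.458, -0.223).

Request:
apply_moves --increments '[[[-5, -1, 35], [0, 0, 0], 91], [[0, 0, 35], [0, 0, 0], 91], [[0, 0, 35], [0, 0, 0], 91], [[0, 0, 20], [0, 0, 0], 91], [[0, 0, 8], [0, 0, 0], 91], [[0, 0, 0], [0, 0, 0], 20], [[0, 0, 0], [0, 0, 0], 20], [[0, 0, 0], [0, 0, 0], 20], [[0, 0, 0], [0, 0, 0], 20], [[0, 0, 0], [0, 0, 0], 20], [[0, 0, 0], [0, 0, 0], 20], [[0, 0, 0], [0, 0, 0], 20]]'

```text
time: 3.35
position: [0.4983, -0.3484, 0.0311]
tool_rot: [3.141, 0.0, 1.57]
force: [0.8, -0.6, -0.8]
grip_width: 0.0379
gripper_force: 0.0
```

Request:
apply_moves --increments '[[[0, 0, 0], [0, 0, 0], 20], [[0, 0, 0], [0, 0, 0], 20], [[0, 0, 0], [0, 0, 0], 20], [[0, 0, -10], [0, 0, 0], 20], [[0, 0, -20], [0, 0, 0], 20], [[0, 0, -30], [0, 0, 0], 20], [[0, 0, -30], [0, 0, 0], 20], [[0, 0, -30], [0, 0, 0], 20]]'

```text
time: 4.15
position: [0.4979, -0.3481, 0.1525]
tool_rot: [-3.141, -0.0, 1.57]
force: [-0.1, -0.1, -1.1]
grip_width: 0.0337
gripper_force: 30.0
```

Request:
apply_moves --increments '[[[20, 5, 0], [0, 0, 0], 20], [[38, 9.5, 0], [0, 0, 0], 20], [[38, 9.5, 0], [0, 0, 0], 20], [[38, 9.5, 0], [0, 0, 0], 20], [[38, 9.5, 0], [0, 0, 0], 20], [[38, 9.5, 0], [0, 0, 0], 20], [[38, 9.5, 0], [0, 0, 0], 20], [[38, 9.5, 0], [0, 0, 0], 20], [[38, 9.5, 0], [0, 0, 0], 20], [[38, 9.5, 0], [0, 0, 0], 20], [[38, 9.5, 0], [0, 0, 0], 20], [[38, 9.5, 0], [0, 0, 0], 20], [[38, 9.5, 0], [0, 0, 0], 20], [[38, 9.5, 0], [0, 0, 0], 20], [[38, 9.5, 0], [0, 0, 0], 20], [[19, 3, 0], [0, 0, 0], 20], [[0, 0, 0], [0, 0, 0], 20], [[0, 0, 0], [0, 0, 0], 20]]'

```text
time: 5.95
position: [0.6391, 0.2221, 0.1509]
tool_rot: [-3.141, 0.0, 1.571]
force: [-0.7, -0.5, -2.3]
grip_width: 0.0333
gripper_force: 30.0
```

```bash
python3 - <<'E'
from h import *
o=r.observe();print(o["position"],o["tool_rot"],o["time"])
c=r.calibration("wrist");im=r.snapshot("wrist");cv2.imwrite("pics/w2.png",im)
import pickle;pickle.dump(c,open("w2.pkl","wb"))
E
```

```text
[0.63909158 0.22210179 0.15090087] [-3.14100867e+00  3.86369077e-04  1.57074632e+00] 5.95
```

View pics/w2.png

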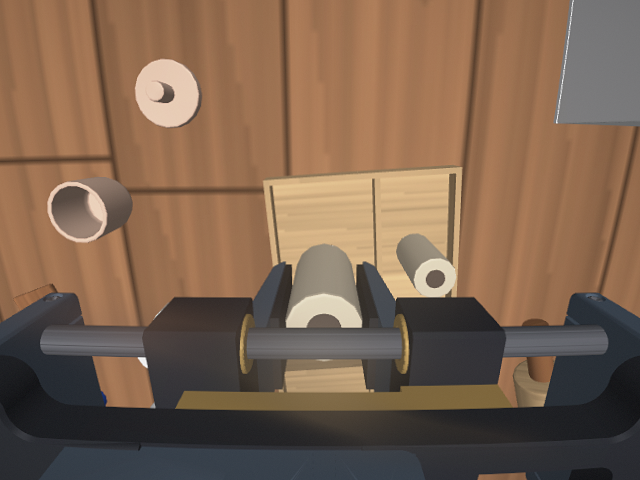

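The held post is over the post tray. The far-left tray corners are at (264,181) and (461,167), the lid disc at (167,93) and the left cup rim centre at about (78,211).

```bash
python3 - <<'E'
from h import *
import pickle;c=pickle.load(open("w2.pkl","rb"))
for n,uv,z in [("lid",(167,93),.01),("cupL",(78,211),.05),("c1",(264,181),.022),("c2",(461,167),.022),("sample",(435,279),.075)]: print(n,ray("w",uv,z,c)[:2].round(4))
E
```

```text
lid [0.508  0.3379]
cupL [0.4402 0.2458]
c1 [0.5887 0.2651]
c2 [0.7557 0.2772]
sample [0.7243 0.1978]
```

Request:
apply_moves --increments '[[[0, 0, 20], [0, 0, 0], 20], [[0, 0, 35], [0, 0, 0], 20], [[0, 0, 30], [0, 0, 0], 20], [[0, 0, 15], [0, 0, 0], 20], [[0, 0, 7], [0, 0, 0], 20], [[0, 0, 4], [0, 0, 0], 20], [[0, 0, 2], [0, 0, 0], 20], [[0, 0, 0], [0, 0, 0], 20], [[0, 0, 0], [0, 0, 0], 20]]'

```text
time: 6.9
position: [0.6401, 0.2227, 0.0388]
tool_rot: [3.14, -0.0, 1.57]
force: [-0.2, -1.1, -1.5]
grip_width: 0.0332
gripper_force: 30.0
```

Request:
apply_moves --increments '[[[0, 0, 1], [0, 0, 0], 20], [[0, 0, 1], [0, 0, 0], 20], [[0, 0, 0], [0, 0, 0], 20], [[0, 0, 0], [0, 0, 0], 20]]'

```text
time: 7.3
position: [0.6397, 0.2226, 0.0361]
tool_rot: [3.141, -0.0, 1.57]
force: [0.2, 0.3, 1.5]
grip_width: 0.0338
gripper_force: 30.0
```

Request:
apply_moves --increments '[[[0, 0, 0], [0, 0, 0], 60], [[0, 0, 0], [0, 0, 0], 60], [[0, 0, 0], [0, 0, 0], 60], [[0, 0, 0], [0, 0, 0], 60], [[0, 0, -15], [0, 0, 0], 60], [[0, 0, -30], [0, 0, 0], 60], [[0, 0, -40], [0, 0, 0], 60], [[0, 0, -29], [0, 0, 0], 60], [[30, -33, 0], [0, 0, 0], 50], [[30, -33, 0], [0, 0, 0], 50], [[30, -33, 0], [0, 0, 0], 50], [[25, -33, 10], [0, 0, 0], 50], [[0, 0, 40], [0, 0, 0], 50], [[0, 0, 40], [0, 0, 0], 50], [[0, 0, 25], [0, 0, 0], 50], [[0, 0, 10], [0, 0, 0], 50], [[0, 0, 0], [0, 0, 0], 50], [[0, 0, 0], [0, 0, 0], 50]]'

```text
time: 9.1
position: [0.5085, 0.3381, 0.0264]
tool_rot: [3.14, -0.001, 1.57]
force: [0.8, -0.0, -0.1]
grip_width: 0.0497
gripper_force: 0.0
```

Request:
apply_moves --increments '[[[0, 0, 8], [0, 0, 0], 50], [[0, 0, 3], [0, 0, 0], 50], [[0, 0, 0], [0, 0, 0], 5], [[0, 0, 0], [0, 0, 0], 5], [[0, 0, 0], [0, 0, 0], 5], [[0, 0, 0], [0, 0, 0], 5], [[0, 0, 0], [0, 0, 0], 5], [[0, 0, 0], [0, 0, 0], 5], [[0, 0, 0], [0, 0, 0], 5], [[0, 0, 0], [0, 0, 0], 5], [[0, 0, -5], [0, 0, 0], 5], [[0, 0, -20], [0, 0, 0], 5], [[0, 0, -35], [0, 0, 0], 5], [[0, 0, -35], [0, 0, 0], 5], [[0, 0, -35], [0, 0, 0], 5], [[0, 0, 0], [0, 0, 0], 5]]'

```text
time: 10.7
position: [0.5098, 0.339, 0.1488]
tool_rot: [3.136, -0.004, 1.57]
force: [0.7, 0.3, -0.1]
grip_width: 0.015
gripper_force: 30.0
```

Request:
apply_moves --increments '[[[-20, 5, 0], [0, 0, 0], 5], [[-36, 14, 0], [0, 0, 0], 5], [[-36, 14, 0], [0, 0, 0], 5], [[-36, 14, 0], [0, 0, 0], 5], [[-36, 14, 0], [0, 0, 0], 5], [[-36, 14, 0], [0, 0, 0], 5], [[-36, 14, 0], [0, 0, 0], 5], [[-36, 14, 0], [0, 0, 0], 5], [[-36, 14, 0], [0, 0, 0], 5], [[-32, 19, 0], [0, 0, 0], 5], [[0, 0, 20], [0, 0, 0], 5], [[0, 0, 35], [0, 0, 0], 5], [[0, 0, 35], [0, 0, 0], 5], [[0, 0, 17], [0, 0, 0], 5], [[0, 0, 8], [0, 0, 0], 5], [[0, 0, 4], [0, 0, 0], 5], [[0, 0, 1], [0, 0, 0], 5], [[0, 0, 0], [0, 0, 0], 5], [[0, 0, 0], [0, 0, 0], 5]]'

```text
time: 12.6
position: [0.6441, -0.0024, 0.025]
tool_rot: [3.14, 0.0, 1.57]
force: [0.3, -0.3, -0.5]
grip_width: 0.0152
gripper_force: 30.0
```

```bash
python3 - <<'E'
from h import *
a=r.snapshot("top");b=r.snapshot("side")
cv2.imwrite("pics/p1.png",np.hstack([cv2.resize(a[90:290,90:480],(400,205)),cv2.resize(b[140:420,170:400],(380,463))[:205]*0+0]) if 0 else cv2.resize(b[140:420,170:400],None,fx=2.1,fy=2.1))
E
```

```text
(no output)
```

View pics/p1.png

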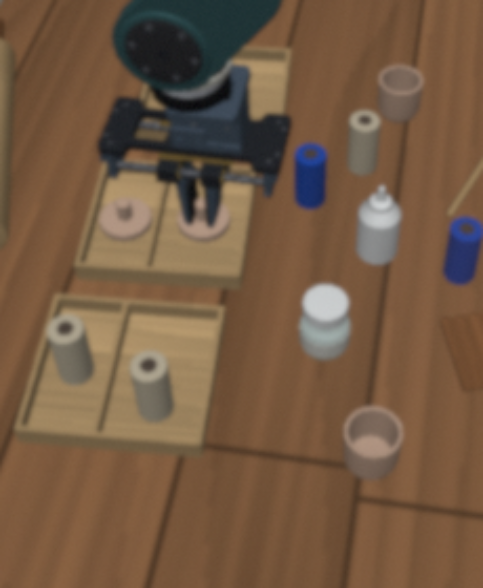

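The first post stands in the post tray, and the lid is held over the middle of its bay. I'll lower the lid slowly until it touches.

Request:
apply_moves --increments '[[[0, 0, 1], [0, 0, 0], 5], [[0, 0, 1], [0, 0, 0], 5], [[0, 0, 1], [0, 0, 0], 5], [[0, 0, 0], [0, 0, 0], 5], [[0, 0, 0], [0, 0, 0], 5]]'

```text
time: 13.2
position: [0.6434, -0.0024, 0.0208]
tool_rot: [-3.141, -0.0, 1.57]
force: [-1.1, 0.2, -1.1]
grip_width: 0.0151
gripper_force: 30.0
```

Request:
apply_moves --increments '[[[0, 0, 1], [0, 0, 0], 5], [[0, 0, 0], [0, 0, 0], 45], [[0, 0, 0], [0, 0, 0], 45], [[0, 0, 0], [0, 0, 0], 45], [[0, 0, 0], [0, 0, 0], 45], [[0, 0, -15], [0, 0, 0], 45], [[0, 0, -35], [0, 0, 0], 45], [[0, 0, -40], [0, 0, 0], 91], [[0, 0, -40], [0, 0, 0], 91], [[31, -26, 0], [0, 0, 0], 91], [[31, -26, 0], [0, 0, 0], 91], [[31, -26, 0], [0, 0, 0], 91], [[31, -26, 0], [0, 0, 0], 91], [[31, -26, 0], [0, 0, 0], 91], [[31, -26, 0], [0, 0, 0], 91], [[31, -26, 0], [0, 0, 0], 91], [[28, -23, 0], [0, 0, 0], 91], [[0, 0, 20], [0, 0, 0], 91], [[0, 0, 0], [0, 0, 0], 91]]'

```text
time: 15.1
position: [0.4372, 0.2429, 0.1294]
tool_rot: [-3.14, 0.001, 1.572]
force: [-0.2, -0.6, 0.2]
grip_width: 0.0909
gripper_force: 0.0
```

Now I'll descend 104 mm to a TCP height of 0.025 and grip.

Request:
apply_moves --increments '[[[0, 0, 35], [0, 0, 0], 91], [[0, 0, 35], [0, 0, 0], 91], [[0, 0, 22], [0, 0, 0], 91], [[0, 0, 12], [0, 0, 0], 91], [[0, 0, 0], [0, 0, 0], 40], [[0, 0, 0], [0, 0, 0], 40], [[0, 0, 0], [0, 0, 0], 40], [[0, 0, 0], [0, 0, 0], 40], [[0, 0, 0], [0, 0, 0], 40], [[0, 0, 0], [0, 0, 0], 40], [[0, 0, 0], [0, 0, 0], 40], [[0, 0, 0], [0, 0, 0], 40]]'

```text
time: 16.3
position: [0.4387, 0.2428, 0.0264]
tool_rot: [3.141, -0.0, 1.57]
force: [-3.3, -1.8, 7.9]
grip_width: 0.0497
gripper_force: 30.0
```

Request:
apply_moves --increments '[[[0, 0, -3], [0, 0, 0], 40], [[0, 0, -10], [0, 0, 0], 40], [[0, 0, -25], [0, 0, 0], 40], [[0, 0, -35], [0, 0, 0], 40], [[0, 0, -35], [0, 0, 0], 40], [[0, 0, -17], [0, 0, 0], 40], [[0, 0, 0], [0, 0, 0], 40]]'

```text
time: 17.0
position: [0.4399, 0.2434, 0.1539]
tool_rot: [3.137, -0.002, 1.57]
force: [-0.6, -0.6, -0.6]
grip_width: 0.0492
gripper_force: 30.0
```

```bash
python3 - <<'E'
from h import *
b=r.snapshot("side")
cv2.imwrite("pics/p2.png",cv2.resize(b[140:420,200:440],None,fx=2.1,fy=2.1))
E
```

```text
(no output)
```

View pics/p2.png

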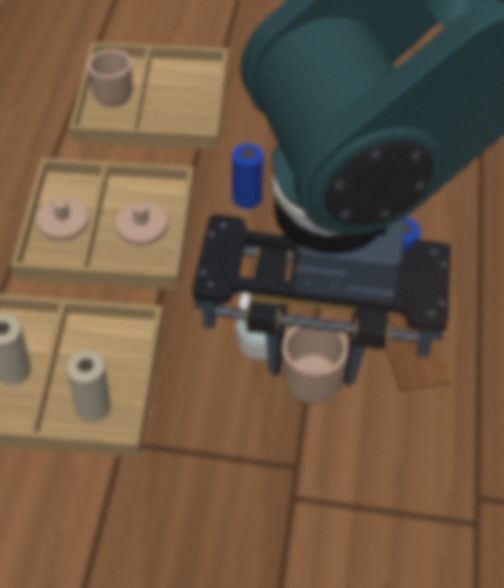

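The lid lies flat in its bay, and the cup is held upright at about (315,360) in the crop. Next I'll carry it to the cup tray at y = +36.

Request:
apply_moves --increments '[[[-18, 8, 0], [0, 0, 0], 40], [[-34, 16, 0], [0, 0, 0], 40], [[-34, 16, 0], [0, 0, 0], 40], [[-34, 16, 0], [0, 0, 0], 40], [[-34, 16, 0], [0, 0, 0], 40], [[-34, 16, 0], [0, 0, 0], 40], [[-34, 16, 0], [0, 0, 0], 40], [[-34, 16, 0], [0, 0, 0], 40], [[-34, 16, 0], [0, 0, 0], 40], [[-34, 16, 0], [0, 0, 0], 40], [[-34, 16, 0], [0, 0, 0], 40], [[-34, 16, 0], [0, 0, 0], 40], [[-26, 16, 0], [0, 0, 0], 40], [[0, 0, 20], [0, 0, 0], 40], [[0, 0, 35], [0, 0, 0], 40], [[0, 0, 32], [0, 0, 0], 40], [[0, 0, 15], [0, 0, 0], 40], [[0, 0, 8], [0, 0, 0], 40], [[0, 0, 4], [0, 0, 0], 40], [[0, 0, 0], [0, 0, 0], 40]]'

```text
time: 19.05
position: [0.6387, -0.1755, 0.0374]
tool_rot: [3.141, 0.0, 1.57]
force: [-0.4, 0.2, -0.7]
grip_width: 0.0498
gripper_force: 30.0
```

Request:
apply_moves --increments '[[[0, 0, 2], [0, 0, 0], 40], [[0, 0, 1], [0, 0, 0], 40], [[0, 0, 1], [0, 0, 0], 40], [[0, 0, 1], [0, 0, 0], 40], [[0, 0, 0], [0, 0, 0], 40], [[0, 0, 0], [0, 0, 0], 40]]'

```text
time: 19.65
position: [0.6383, -0.1754, 0.032]
tool_rot: [3.142, -0.0, 1.57]
force: [0.1, 0.3, -0.3]
grip_width: 0.0498
gripper_force: 30.0
```

Request:
apply_moves --increments '[[[0, 0, 1], [0, 0, 0], 40], [[0, 0, 0], [0, 0, 0], 80], [[0, 0, 0], [0, 0, 0], 80], [[0, 0, 0], [0, 0, 0], 80], [[0, 0, 0], [0, 0, 0], 80], [[0, 0, -20], [0, 0, 0], 80], [[0, 0, -35], [0, 0, 0], 91], [[0, 0, -40], [0, 0, 0], 91], [[0, 0, -25], [0, 0, 0], 91], [[-8, -30, 0], [0, 0, 0], 91], [[-8, -35, 0], [0, 0, 0], 91], [[-8, -35, 0], [0, 0, 0], 91], [[-8, -35, 0], [0, 0, 0], 91], [[-8, -30, 0], [0, 0, 0], 91], [[-7, -15, 0], [0, 0, 0], 91], [[0, 0, 20], [0, 0, 0], 91], [[0, 0, 35], [0, 0, 0], 91], [[0, 0, 30], [0, 0, 0], 91], [[0, 0, 20], [0, 0, 0], 91], [[0, 0, 0], [0, 0, 0], 91]]'

```text
time: 21.65
position: [0.4573, -0.2218, 0.0438]
tool_rot: [-3.138, -0.002, 1.57]
force: [-0.3, 0.8, -0.4]
grip_width: 0.0907
gripper_force: 0.0
```

Request:
apply_moves --increments '[[[0, 0, 14], [0, 0, 0], 91], [[0, 0, 5], [0, 0, 0], 91], [[0, 0, 0], [0, 0, 0], 40], [[0, 0, 0], [0, 0, 0], 40], [[0, 0, 0], [0, 0, 0], 40], [[0, 0, 0], [0, 0, 0], 40], [[0, 0, 0], [0, 0, 0], 40], [[0, 0, 0], [0, 0, 0], 40], [[0, 0, 0], [0, 0, 0], 40], [[0, 0, 0], [0, 0, 0], 40]]'

```text
time: 22.65
position: [0.4583, -0.2223, 0.0271]
tool_rot: [-3.142, 0.0, 1.57]
force: [-1.0, 0.5, 6.1]
grip_width: 0.0501
gripper_force: 30.0
```

Request:
apply_moves --increments '[[[0, 0, -3], [0, 0, 0], 40], [[0, 0, -10], [0, 0, 0], 40], [[0, 0, -25], [0, 0, 0], 40], [[0, 0, -35], [0, 0, 0], 40], [[0, 0, -35], [0, 0, 0], 40], [[-3, 15, -12], [0, 0, 0], 40], [[-4, 30, 0], [0, 0, 0], 40], [[-4, 32, 0], [0, 0, 0], 40], [[-4, 32, 0], [0, 0, 0], 40], [[-4, 32, 0], [0, 0, 0], 40], [[-4, 30, 0], [0, 0, 0], 40], [[-2, 14, 0], [0, 0, 0], 40], [[0, 0, 20], [0, 0, 0], 40], [[0, 0, 35], [0, 0, 0], 40], [[0, 0, 30], [0, 0, 0], 40], [[0, 0, 15], [0, 0, 0], 40], [[0, 0, 8], [0, 0, 0], 40], [[0, 0, 3], [0, 0, 0], 40], [[0, 0, 2], [0, 0, 0], 40], [[0, 0, 0], [0, 0, 0], 40]]'

```text
time: 24.65
position: [0.6438, -0.2477, 0.0349]
tool_rot: [3.14, 0.0, 1.57]
force: [-0.0, 0.0, -0.4]
grip_width: 0.05
gripper_force: 30.0
```

Request:
apply_moves --increments '[[[0, 0, 1], [0, 0, 0], 40], [[0, 0, 1], [0, 0, 0], 40], [[0, 0, 1], [0, 0, 0], 40], [[0, 0, 0], [0, 0, 0], 40], [[0, 0, 0], [0, 0, 0], 80], [[0, 0, 0], [0, 0, 0], 80], [[0, 0, 0], [0, 0, 0], 80], [[0, 0, 0], [0, 0, 0], 80], [[0, 0, -20], [0, 0, 0], 80], [[0, 0, -35], [0, 0, 0], 80], [[0, 0, -40], [0, 0, 0], 80], [[0, 0, -25], [0, 0, 0], 80], [[24, -30, 0], [0, 0, 0], 80], [[25, -32, 0], [0, 0, 0], 80], [[25, -32, 0], [0, 0, 0], 80], [[25, -32, 0], [0, 0, 0], 80], [[24, -28, 0], [0, 0, 0], 80], [[0, 0, 20], [0, 0, 0], 80], [[0, 0, 0], [0, 0, 0], 80]]'

```text
time: 26.55
position: [0.4883, -0.1237, 0.1309]
tool_rot: [-3.141, -0.0, 1.571]
force: [-0.5, -1.2, 0.6]
grip_width: 0.08
gripper_force: 0.0
```

```bash
python3 - <<'E'
from h import *
c=r.calibration("wrist");im=r.snapshot("wrist");print(r.observe()["position"])
p,_=cv2.projectPoints(np.array([[.489,-.125,.07]]),cv2.Rodrigues(c["R"])[0],c["t"],c["camera_matrix"],c["distortion"]);print(p)
cv2.imwrite("pics/w3.png",im)
E
```

```text
[ 0.48930265 -0.12422964  0.13159019]
[[[324.16700424 257.40745987]]]
```

View pics/w3.png

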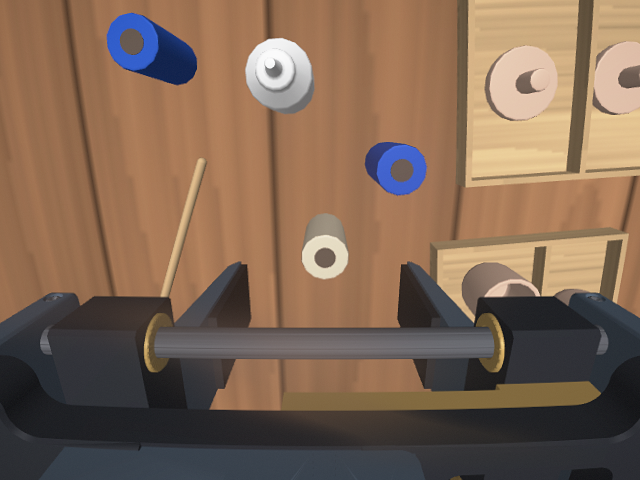

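The near post top is at (325,257), as predicted, and the blue post at (401,170) is clear of the fingers. Descend and grip.

Request:
apply_moves --increments '[[[0, 0, 35], [0, 0, 0], 80], [[0, 0, 35], [0, 0, 0], 80], [[0, 0, 20], [0, 0, 0], 70], [[0, 0, 10], [0, 0, 0], 70], [[0, 0, 0], [0, 0, 0], 20], [[0, 0, 0], [0, 0, 0], 20], [[0, 0, 0], [0, 0, 0], 20], [[0, 0, 0], [0, 0, 0], 20], [[0, 0, 0], [0, 0, 0], 20], [[0, 0, 0], [0, 0, 0], 20], [[0, 0, 0], [0, 0, 0], 20], [[0, 0, 0], [0, 0, 0], 20]]'

```text
time: 27.8
position: [0.4898, -0.1245, 0.0316]
tool_rot: [3.141, 0.0, 1.57]
force: [-2.4, 0.1, 9.5]
grip_width: 0.0333
gripper_force: 30.0
```

Request:
apply_moves --increments '[[[0, 0, -10], [0, 0, 0], 20], [[0, 0, -25], [0, 0, 0], 20], [[0, 0, -35], [0, 0, 0], 20], [[0, 0, -35], [0, 0, 0], 20], [[0, 0, -20], [0, 0, 0], 20], [[20, 11, 0], [0, 0, 0], 20], [[34, 19, 0], [0, 0, 0], 20], [[34, 19, 0], [0, 0, 0], 20], [[34, 19, 0], [0, 0, 0], 20], [[34, 19, 0], [0, 0, 0], 20], [[34, 19, 0], [0, 0, 0], 20], [[34, 19, 0], [0, 0, 0], 20], [[34, 19, 0], [0, 0, 0], 20], [[19, 10, 0], [0, 0, 0], 20], [[0, 0, 20], [0, 0, 0], 20], [[0, 0, 35], [0, 0, 0], 20], [[0, 0, 35], [0, 0, 0], 20], [[0, 0, 18], [0, 0, 0], 20], [[0, 0, 8], [0, 0, 0], 20], [[0, 0, 0], [0, 0, 0], 20]]'

```text
time: 29.8
position: [0.6434, 0.1523, 0.0398]
tool_rot: [-3.141, 0.0, 1.57]
force: [-0.1, 0.4, -0.8]
grip_width: 0.0338
gripper_force: 30.0
```

Request:
apply_moves --increments '[[[0, 0, 1], [0, 0, 0], 20], [[0, 0, 1], [0, 0, 0], 20], [[0, 0, 1], [0, 0, 0], 20], [[0, 0, 0.5], [0, 0, 0], 20], [[0, 0, 0], [0, 0, 0], 20], [[0, 0, 0], [0, 0, 0], 60], [[0, 0, 0], [0, 0, 0], 60], [[0, 0, 0], [0, 0, 0], 60], [[0, 0, 0], [0, 0, 0], 60], [[0, 0, -15], [0, 0, 0], 60], [[0, 0, -30], [0, 0, 0], 60], [[0, 0, -40], [0, 0, 0], 60], [[0, 0, -40], [0, 0, 0], 60], [[0, -40, -30], [0, 0, 0], 60], [[0, -40, -20], [0, 0, 0], 60], [[0, -40, 0], [0, 0, 0], 60], [[0, -40, 0], [0, 0, 0], 60], [[0, 0, 0], [0, 0, 0], 60]]'

```text
time: 31.6
position: [0.4795, 0.1524, 0.2121]
tool_rot: [-3.141, 0.0, 1.571]
force: [-0.6, -0.2, -0.3]
grip_width: 0.0599
gripper_force: 0.0
```

```bash
python3 - <<'E'
from h import *
cv2.imwrite("pics/f1.png",r.snapshot("top"))
cv2.imwrite("pics/f2.png",r.snapshot("side"))
E
```

```text
(no output)
```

View pics/f1.png

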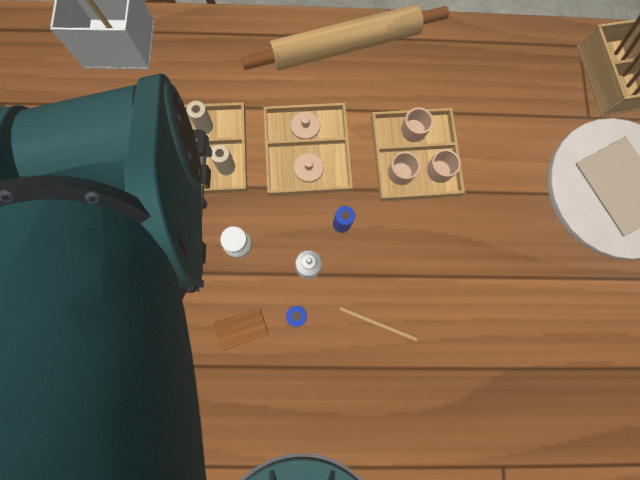

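View pics/f2.png

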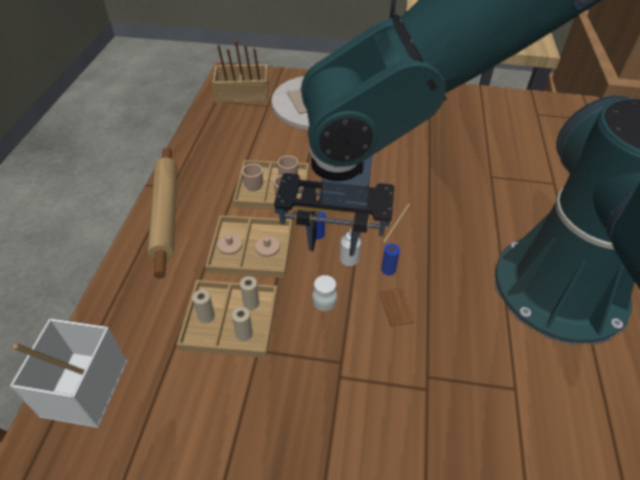

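All five pieces stand in their near bays: cups at (404,166) and (445,164), the lid at (308,167) and both posts. The jar (235,241) and the bottle (308,263) have not moved, so I'm handing in.

```bash
python3 -c "
from workcell import r
print(r.sign_off())"
```

```text
the job is handed in; nothing more can be done
None
```

I handed the job in at about 32 s with both cups, both kiln posts and the lid standing in the near bays of their matching trays, and the glaze jar, slip bottle and blue look-alikes untouched; the sign-off returned no verdict.

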